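# Wind the paper cutter's back gauge to the red rider

### The arm

A 6-joint arm with a two-finger parallel gripper is mounted at the origin on the work surface. World frame = base frame: x ahead of the robot, y to its left, z up, the work surface at z = 0. Lengths are in m, angles in rad, forces in N, time in s.
With the tool pointing down it reaches from about 0.35 to 0.775 m from the base axis. Payload 7.3 kg.
Tool frame: the origin (TCP) lies at the centre of the arm's flange, where the gripper is bolted on; the fingertips stand 178 mm ahead of it and the grasp point (between the pads) lies 159 mm ahead of it; z points along the fingers, y is the line along which they close (so a half turn about z gives the same grasp; the last joint's range is limited). The gripper opens to 92 mm and grips with 3 to 60 N. Pads are 19 mm wide; open, the fingers measure 130 mm over their backs; the gripper's body (75 mm by 190 mm) begins 47 mm behind the grasp point.
Start: joints at [1.171, 0.342, 1.524, -0, 1.275, -0.146], TCP at [0.132, 0.508, 0.405] pointing down, gripper open.
Joint ranges: [-2.53, 2.53], [-0.77, 2.02], [0.04, 2.7], [-1, 4.14], [0.28, 2.66], [-3.11, 3.11]. Speed limits (rad/s): [2.57, 2.57, 3.14, 3.14, 3.14, 3.14].

### API

Orientations are given as [roll, pitch, yaw] about the fixed x, y, z axes, in that order (R = Rz(yaw) Ry(pitch) Rx(roll)).
In Python, from cell import robot, camrig, monitor gives the robot as it stands (robot), with the cameras (camrig) and the readings (monitor).
- The arm moves only by the shell command python3 drive.py 'ROWS' [OPENING] [FORCE]. ROWS is a JSON list of rows, 1 to 8 of them, each of 6 numbers: dx, dy, dz in m, then a rotation vector rx, ry, rz in rad; each row shifts and turns the commanded pose from where the row before left it, along the tool's axes as they then stand; what a row does not reach is not made up. A row lasts 1/12 s, in which the tool goes at most 0.0417 m and 0.125 rad, less where a joint would pass 70% of its speed; a pose out of reach is approached as far as the arm can. OPENING is the finger opening in m, set as the command begins (- or left out keeps the last). The fingers move at their own pace and stop on an object; FORCE is the grip in N (left out, the last holds). Time passes only in rows, so rows that do not move let the fingers close. It prints the time, the measured TCP pose, the force, the opening and the grip force at its end.
- monitor.observe(): the state, without advancing time (a new reading comes with each control period).
- camrig.read_camera(name): name is "scene" or "top" or "wrist"; returns a dict with "image" (384x512x3 uint8, red, green, blue), "fx", "fy", "cx", "cy" (pixels), "k1" (the pictures are not rectified: a ray, as slopes to the right and down, at radius r is drawn at 1 + k1 r^2 times it, then the intrinsics apply), "pose" (4x4, takes a point from camera to world coordinates). Camera axes: x right, y down, z forward; pixel columns grow to the right and rows downward; lengths in m; the calibration is good to about 2 mm. A picture is of the moment at which its call begins. There is no depth.
- robot.hand_in(): hands the job in; it is judged then, once.
The state is a dict: "time": time; "qpos": joint angles; "qvel": joint speeds; "joint_efforts": joint torques, N m; "tool_pos": TCP position; "tool_rot": TCP orientation; "contact_force": force on the tool from outside, world axes, zero at the start; "torque": the same for the moment, N m; "opening": finger opening in m; "grip_force": force on a finger pad.
Only numpy, scipy, OpenCV 4.12 (cv2) and the standard library are available. Lean on these libraries where they do the work, as an engineer would, in place of code of your own. Each camera call takes 0.05 s, during which the arm holds its last target. There are 200 camera calls.

### The job

Set the desktop paper cutter for the next batch of cards: crank the red-handled handwheel on its front until the back gauge's yellow pointer lines up with the red rider on the rule (not the blue one), then let go of the handle. Leave the card pack and the other things on and around the cutter where they are.

Things in the scene. Friction and masses are not known exactly. Their poses are not given: they have to be found in the camera images.
- cutter: Fixed desktop paper cutter: green base, cream head, steel bed 400 mm wide with its top 115 mm up. Origin on the bench below the handwheel's hub; +x level from the handwheel into the machine (front to back, along the screw), +y to its left. Bed from x = 45 to 505 mm; head at x = 200 to 275, 260 high, with a fixed clamp wheel on top to 297 (not used); knife lever parked up on the left.
- wheel_hub (a point): Centre of the back gauge handwheel: black three-spoke wheel, 100 mm across and 12 mm thick, in front of the bed, its axle level along the cutter's x axis, 88 mm above the bench.
- handle_grip (a point): Point to take the red crank handle: a bar 18 mm in diameter, spinning freely on its pin, that stands out from the wheel along the cutter's -x, 40 mm off the wheel's axle. It runs from 9 to 73 mm in front of the wheel's mid-plane; this point is on its axis, 51 mm in front of that plane. Its axes spin with the bar: use only the position.
- handwheel (a joint): Angle of the handwheel, rad (0 to 110, many turns). It grows anticlockwise as seen by someone facing the cutter's front (looking along the cutter's +x); that drives the gauge backwards, to the cutter's +x, 8 mm a turn; clockwise brings it to the front. It stays where it is left; the handle needs about 4 to 6 N.
- pointer (a point): Tip of the yellow pointer, a 3 mm wide finger on the right end of the back gauge (aluminium plate 290 mm wide, 40 mm high, across the rear bed). It slides with the gauge along the cutter's x, over a white rule with marks every 5 mm on the right side guide, 135 mm above the bench.
- mark_red (a point): Middle of the inner edge of the red rider: magnetic marker 16 mm wide with a 3 mm tongue and a white centre line, fixed on the rule. Axes as the cutter's: the pointer is lined up when it has the same x along the cutter. It starts 12 to 42 mm in front of or behind the pointer.
- mark_blue (a point): The same point on the blue rider, the mark of another card size, fixed on the rule on the other side of the pointer. Not wanted now.
- card_pack: Loose pack of brown card blanks, 100 x 148 x 28 mm, on the cutter's front table left of the handwheel. Origin under its centre.
- yurt: White model yurt on a round wooden base, 80 mm across and 64 mm high, loose on the bench. Origin under its centre.
- tape: Roll of brown tape lying flat, 96 mm across, 24 mm high, loose on the bench. Origin under its centre.
- gift_box: Cardboard gift box with a green lid, 88 x 88 x 51 mm, loose on the bench. Origin under its centre.

How it is judged:
By the outcome, as a careful person would: the job done as asked, in the order asked, and still so for the second after the job is handed in, with the robot touching nothing.
It also fails if it takes over 72 s, if anything falls off the work surface, if the arm or the gripper's body presses on something with over 40 N, if the wrist force passes 120 N, or if a joint passes its speed limit or range.

## Working session

There is one attempt and no reset: what is moved stays moved. The work goes in short steps, Python scripts to look and compute and a shell command to move; the robot and the scene stay as the last step left them, time stands still between calls to the robot, and variables do not carry over. Pictures are saved under pics/ and viewed, at most 10 in all, crops included, and the job is handed in when it is done.

```bash
ls; mkdir -p pics; python3 - <<'E'
from cell import robot, camrig, monitor
import cv2,numpy as np
for n in("scene","top"):
    c=camrig.read_camera(n);cv2.imwrite(f"pics/{n}0.png",c["image"][:,:,::-1]);print(n,c["fx"],c["fy"],c["cx"],c["cy"],c["k1"],np.round(c["pose"],3).tolist())
print(monitor.observe())
E
```

```text
cell.py
drive.py
pics
scene 385.6913106014219 385.6913106014219 256.257634581549 190.36304390123428 -0.12080070975479845 [[0.959, -0.183, 0.215, 0.273], [-0.282, -0.59, 0.757, -0.664], [-0.012, -0.787, -0.617, 0.721], [0.0, 0.0, 0.0, 1.0]]
top 435.18842999031176 435.18842999031176 257.9433216354022 186.74285592161576 0.00885047584737699 [[-0.019, -0.99, 0.138, 0.33], [-1.0, 0.02, 0.005, 0.095], [-0.007, -0.138, -0.99, 1.388], [0.0, 0.0, 0.0, 1.0]]
{'time': 0.1, 'qpos': array([ 1.17101506e+00,  3.42647540e-01,  1.52489096e+00, -1.38961944e-05,
        1.27535910e+00, -1.45998905e-01]), 'qvel': array([-0.0003146 , -0.00160732, -0.00247325,  0.00081326, -0.00081269,
        0.0009362 ]), 'joint_efforts': array([ 2.04275493e-03, -4.32014287e+01, -2.44690937e+01,  7.19890511e-02,
        5.26491576e-02, -2.20265849e-05]), 'tool_pos': array([0.13174788, 0.50808997, 0.40412781]), 'tool_rot': array([-3.14029966e+00, -1.76696237e-04,  2.88781423e+00]), 'contact_force': array([-0.58976448, -0.22685551, -0.05411516]), 'torque': array([ 0.00534527, -0.03188017,  0.01096418]), 'grip_force': 0.0, 'opening': 0.0919535254459039}
```

View pics/scene0.png

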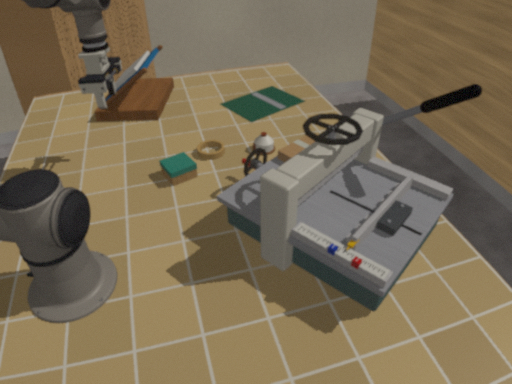

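View pics/top0.png

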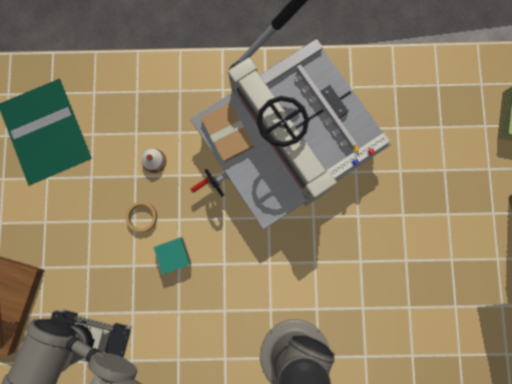

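The gauge must go to the red rider, on the far side of the pointer from the wheel. I'll enlarge the wheel and rule areas.

```bash
python3 - <<'E'
import cv2,numpy as np
t=cv2.imread("pics/top0.png");s=cv2.imread("pics/scene0.png")
def cr(im,x,y,w,h,k):return cv2.resize(im[y:y+h,x:x+w],None,fx=k,fy=k,interpolation=cv2.INTER_CUBIC)
a=np.hstack([cr(t,180,150,66,50,6),cr(t,330,130,66,50,6)])
b=np.hstack([cr(s,225,130,66,50,6),cr(s,315,228,66,50,6)])
cv2.imwrite("pics/crop0.png",np.vstack([a,b]))
E
```

```text
(no output)
```

View pics/crop0.png

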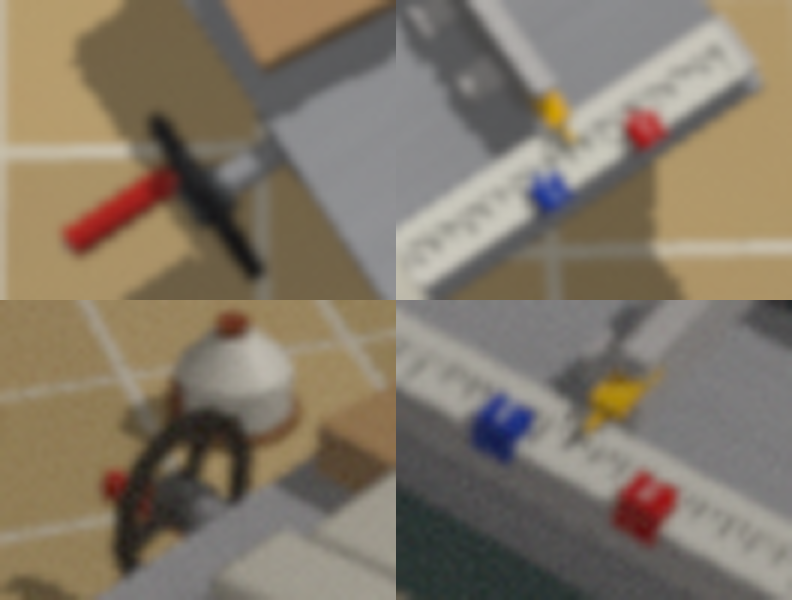

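Top-down crop: handle free end ≈(192.5,190), hub ≈(214.5,182.5), pointer tip ≈(358.7,153.3), and red rider ≈(370.5,150). Scene crop: hub ≈(255.8,164.2), pointer tip ≈(346.5,249.7), and red rider ≈(358,258.5). The pointer lies between the blue and red riders. Next I'll triangulate these points and fit the cutter pose.

```bash
cat > h.py <<'E'
from cell import robot, camrig, monitor
import cv2,numpy as np
from scipy.optimize import least_squares
from scipy.spatial.transform import Rotation as R
def cam(n,f=None):
    c=camrig.read_camera(n)
    if f: cv2.imwrite(f"pics/{f}.png",c["image"][:,:,::-1])
    np.save(f"cam_{f or n}.npy",c,allow_pickle=True)
    return c
def proj(c,P):
    T=np.linalg.inv(c["pose"]);p=T[:3,:3]@np.asarray(P)+T[:3,3];s=p[:2]/p[2];s=s*(1+c["k1"]*(s@s))
    return np.array([c["fx"]*s[0]+c["cx"],c["fy"]*s[1]+c["cy"]])
def onz(c,uv,z):
    return least_squares(lambda q:proj(c,[q[0],q[1],z])-uv,c["pose"][:2,3]+c["pose"][:2,2]*.4).x
def tri(obs):
    r=least_squares(lambda P:np.concatenate([proj(c,P)-uv for c,uv in obs]),[.4,.2,.1]);return r.x,np.sqrt(2*r.cost)
def load(f): return np.load(f"cam_{f}.npy",allow_pickle=True).item()
def w2c(P,cut): # cut=x,y,yaw
    c,s=np.cos(cut[2]),np.sin(cut[2]);d=np.asarray(P)[:2]-cut[:2];return np.array([c*d[0]+s*d[1],-s*d[0]+c*d[1]])
def c2w(p,cut):
    c,s=np.cos(cut[2]),np.sin(cut[2]);return np.array([cut[0]+c*p[0]-s*p[1],cut[1]+s*p[0]+c*p[1],p[2]])
E
python3 - <<'E'
from h import *
t=cam("top","t1");s=cam("scene","s1")
for n,a,b in[("hub",(214.5,182.5),(255.8,164.2)),("tip",(192.5,190.3),(243.8,161)),("ptr",(358.7,153.3),(346.5,249.7)),("red",(371,150),(358.3,258.3)),("blue",(355,160),(335.5,245.5))]:
    print(n,tri([(t,a),(s,b)]))
for n,uv,z in[("FL",(192,123),.115),("FR",(265,227),.115),("RR",(388,142),.115),("yurt",(152,160),.03),("tape",(141,217),.012),("box",(172,256),.05)]:print(n,onz(t,uv,z))
E
```

```text
hub (array([0.52738725, 0.23206417, 0.08662911]), np.float64(0.2696091482152066))
tip (array([0.50908779, 0.30343919, 0.055928  ]), np.float64(0.3033166186765128))
ptr (array([ 0.59682944, -0.1955147 ,  0.13955249]), np.float64(0.07587761149721545))
red (array([ 0.60440471, -0.22992237,  0.14726037]), np.float64(0.15561244022773818))
blue (array([ 0.57678139, -0.18270216,  0.14542631]), np.float64(0.4267072415291479))
FL [0.705404   0.29614808]
FR [0.38838209 0.08250738]
RR [ 0.63450205 -0.29016621]
yurt [0.61172319 0.43671042]
tape [0.4322689  0.47337268]
box [0.30898402 0.36638565]
```

Measured points agree with the given sizes:
- **Hub:** height 87 mm.
- **Handle tip:** 69 mm in front of the wheel, at a 40 mm radius, lower-left.
- **Cutter yaw:** about -0.98.

I'll check the wrist camera's mounting, then fly over the rule for a precise measurement.

```bash
python3 - <<'E'
from h import *
c=cam("wrist","w0");o=monitor.observe()
Rt=R.from_euler("xyz",o["tool_rot"]).as_matrix();T=np.eye(4);T[:3,:3]=Rt;T[:3,3]=o["tool_pos"]
print(np.round(np.linalg.inv(T)@c["pose"],3));print(np.round(Rt,3),c["fx"],c["k1"])
d=Rt.T@(np.array([.56,-.17,.43])-o["tool_pos"]);print(d)
print(monitor.observe()["time"])
E
```

```text
[[-0.    -0.965 -0.264  0.071]
 [ 1.     0.    -0.001 -0.001]
 [ 0.001 -0.264  0.965  0.019]
 [ 0.     0.     0.     1.   ]]
[[-0.968  0.251 -0.   ]
 [ 0.251  0.968 -0.001]
 [ 0.    -0.001 -1.   ]] 300.49334464205094 -0.06842915974664518
[-0.58478415 -0.54890401 -0.02529081]
0.25
```

```bash
r='[-0.0265,-0.0242,0,0,0,0]'; python3 drive.py '[[-0.0265,-0.0242,-0.011,0,0,0],[-0.0265,-0.0242,-0.011,0,0,0],[-0.0265,-0.0242,-0.011,0,0,0],[-0.0265,-0.0242,-0.011,0,0,0],[-0.0265,-0.0242,-0.011,0,0,0],[-0.0265,-0.0242,-0.011,0,0,0],[-0.0265,-0.0242,-0.011,0,0,0],[-0.0265,-0.0242,-0.011,0,0,0]]' 0.092 && python3 drive.py '[[-0.0265,-0.0242,0,0,0,0],[-0.0265,-0.0242,0,0,0,0],[-0.0265,-0.0242,0,0,0,0],[-0.0265,-0.0242,0,0,0,0],[-0.0265,-0.0242,0,0,0,0],[-0.0265,-0.0242,0,0,0,0],[-0.0265,-0.0242,0,0,0,0],[-0.0265,-0.0242,0,0,0,0]]' && python3 drive.py '[[-0.0265,-0.0242,0,0,0,0],[-0.0265,-0.0242,0,0,0,0],[-0.0265,-0.0242,0,0,0,0],[-0.0265,-0.0242,0,0,0,0],[-0.0265,-0.0242,0,0,0,0],[-0.0265,-0.0242,0,0,0,0],[-0.0265,-0.0242,0,0,0,0],[-0.0265,-0.0242,0,0,0,0]]'
```

```text
time: 0.92
tool_pos: [0.2887, 0.2659, 0.4933]
tool_rot: [3.141, 0.0, 2.888]
contact_force: [0.5, 1.4, 0.3]
opening: 0.0919
grip_force: 0.0
time: 1.58
tool_pos: [0.4455, 0.0251, 0.4928]
tool_rot: [3.141, 0.0, 2.887]
contact_force: [1.1, 0.8, 0.2]
opening: 0.0917
grip_force: 0.0
time: 2.25
tool_pos: [0.6022, -0.2153, 0.4924]
tool_rot: [3.141, -0.0, 2.888]
contact_force: [0.3, -0.3, 0.6]
opening: 0.0919
grip_force: 0.0
```

```bash
python3 drive.py '[[0,0,0.025,0,0,0],[0,0,0.025,0,0,0],[0,0,0.025,0,0,0],[0,0,0.025,0,0,0],[0,0,0,0,0,0],[0,0,0,0,0,0]]' && python3 - <<'E'
from h import *
c=cam("wrist","w1")
im=c["image"][:,:,::-1]
for P in([.597,-.1955,.138],[.604,-.23,.14],[.577,-.183,.14]):print(proj(c,P))
u,v=proj(c,[.592,-.2,.138]).astype(int)
x,y=max(u-80,0),max(v-60,0);print(x,y)
cv2.imwrite("pics/w1c.png",cv2.resize(im[y:y+120,x:x+160],None,fx=5,fy=5,interpolation=cv2.INTER_CUBIC))
E
```

```text
time: 2.75
tool_pos: [0.6016, -0.2137, 0.3918]
tool_rot: [3.141, -0.003, 2.888]
contact_force: [1.1, -0.4, 0.2]
opening: 0.0919
grip_force: 0.0
[280.0256967  185.40393835]
[241.10624236 204.30763381]
[289.75131129 158.34862594]
193 120
```

View pics/w1c.png

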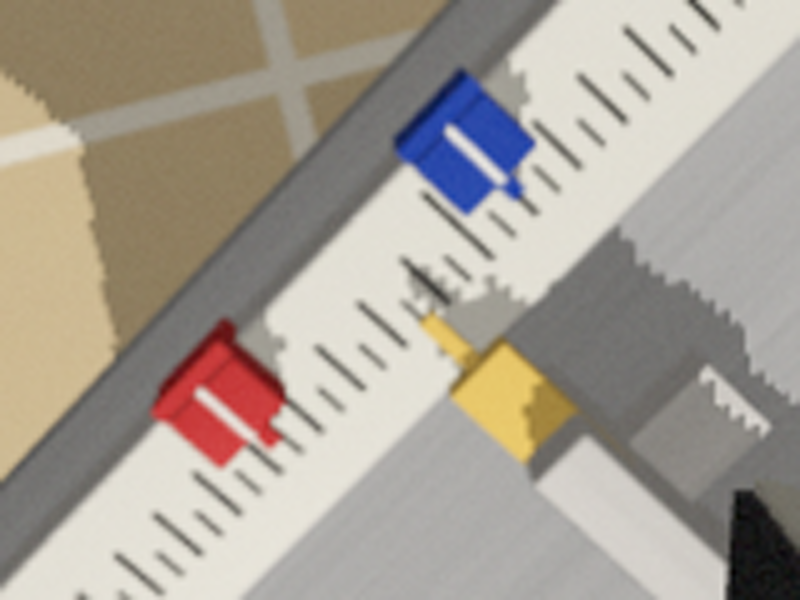

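The crop (scale 5, origin 193,120) shows the pointer tip at ≈(430,320) and the red rider's tongue tip at ≈(270,440), with its white line from (200,392) to (262,441). The blue tongue is at ≈(514,192). Long 10 mm ticks are about 61 crop px apart, so red is about 32 mm behind the pointer.

```bash
python3 - <<'E'
from h import *
c=load("w1");t=load("t1");s=load("s1")
g=lambda u,v:np.array([193+u/5-.4,120+v/5-.4])
# rule direction from far edge, and long ticks
a=onz(c,g(240,600),.135);b=onz(c,g(800,42),.135);d=a-b;print("yaw edge",np.arctan2(d[1],d[0]))
a=onz(c,g(318,348),.135);b=onz(c,g(580,77),.135);d=a-b;print("ticks60?",np.linalg.norm(d),np.arctan2(d[1],d[0]))
yaw=np.arctan2(d[1],d[0])
for n,w in[("ptr",g(430,320)),("red",g(269,440)),("blue",g(514,192))]:
  for z in(.135,.138,.142):
    p=onz(c,w,z);print(n,z,p,w2c(p,[.5274,.2321,-.98]))
print("cam",w2c(c["pose"][:2,3],[.5274,.2321,-.98]),c["pose"][2,3])
print(tri([(c,g(430,320)),(t,(358.7,153.3)),(s,(346.5,249.7))]))
E
```

```text
yaw edge -1.0083366593682874
ticks60? 0.060572849308034055 -1.0045636776450744
ptr 0.135 [ 0.5960504  -0.19625413] [ 0.3939868  -0.18158893]
ptr 0.138 [ 0.59524221 -0.19626515] [ 0.39354577 -0.18226627]
ptr 0.142 [ 0.59416462 -0.19627985] [ 0.39295773 -0.18316939]
red 0.135 [ 0.60945637 -0.22718709] [ 0.42714397 -0.18768567]
red 0.138 [ 0.60847922 -0.22680828] [ 0.42628507 -0.18828617]
red 0.142 [ 0.60717636 -0.22630319] [ 0.42513988 -0.18908685]
blue 0.135 [ 0.57882462 -0.1782424 ] [ 0.36943296 -0.18586196]
blue 0.138 [ 0.57823351 -0.17848042] [ 0.36930137 -0.18648545]
blue 0.142 [ 0.57744538 -0.17879778] [ 0.36912593 -0.18731677]
cam [ 0.35899184 -0.23533519] 0.37304601860094966
(array([ 0.59497914, -0.19623889,  0.14022251]), np.float64(1.011164982337925))
```

Rule yaw is about -1.005, and the pointer has ~33 mm (about 4.1 turns anticlockwise) to go. Now to the front of the handwheel, with the tool turned and tilted over the handle.

```bash
python3 drive.py '[[0,0,-0.033,0,0,0],[0,0,-0.033,0,0,0],[0,0,-0.033,0,0,0],[0.0168,0.0328,0,0,0,0],[0.0168,0.0328,0,0,0,0],[0.0168,0.0328,0,0,0,0],[0.0168,0.0328,0,0,0,0],[0.0168,0.0328,0,0,0,0]]' && python3 drive.py '[[0.0168,0.0328,0,0,0,0],[0.0168,0.0328,0,0,0,0],[0.0168,0.0328,0,0,0,0],[0.0168,0.0328,0,0,0,0],[0.0168,0.0328,0,0,0,0],[0.0168,0.0328,0,0,0,0],[0.0168,0.0328,0,0,0,0],[0.0168,0.0328,0,0,0,0]]' && python3 drive.py '[[0.0168,0.0328,0,0,0,0],[0.0168,0.0328,0,0,0,0],[0.0168,0.0328,0,0,0,0],[0,0,0,0,0,0.108],[0,0,0,0,0,0.108],[0,0,0,0,0,0.108],[0,0,0,0,0,0.108],[0,0,0,0,0,0.108]]' && python3 drive.py '[[0,0,0,0,0,0.108],[0,0,0,0,0,0.108],[0,0,0.03,0,-0.1,0],[0,0,0.03,0,-0.1,0],[0,0,0.03,0,-0.1,0],[0,0,0,0,0,0],[0,0,0,0,0,0]]' && python3 - <<'E'
from h import *
c=cam("wrist","w2");print(monitor.observe()["qpos"])
E
```

```text
time: 3.47
tool_pos: [0.5606, -0.0323, 0.4946]
tool_rot: [3.141, 0.005, 2.888]
contact_force: [1.2, 0.4, 0.6]
opening: 0.0918
grip_force: 0.0
time: 4.13
tool_pos: [0.4962, 0.2556, 0.4948]
tool_rot: [3.139, 0.004, 2.888]
contact_force: [0.7, 0.4, 0.1]
opening: 0.0916
grip_force: 0.0
time: 4.8
tool_pos: [0.4728, 0.3619, 0.4946]
tool_rot: [3.137, 0.001, 2.343]
contact_force: [0.2, 0.3, -0.1]
opening: 0.0917
grip_force: 0.0
time: 5.38
tool_pos: [0.4777, 0.3547, 0.4036]
tool_rot: [-3.142, 0.297, 2.132]
contact_force: [0.2, -0.1, -0.0]
opening: 0.0916
grip_force: 0.0
[ 0.5788444   0.48407611  1.31674608 -0.30439279  1.35285651  0.08663594]
```

View pics/w2.png

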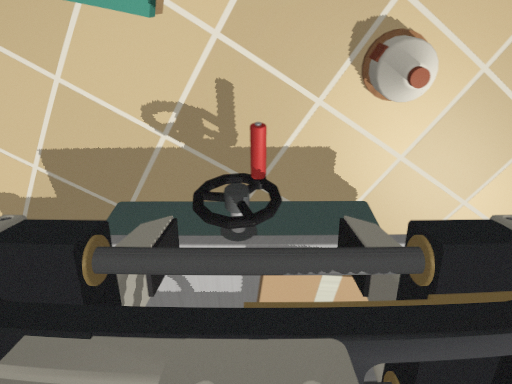

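The wrist view is aligned: handle end at (258,126), root at (259,178), wheel centre ≈(236.5,200), with the yurt well clear on the right. I'll go 80 mm closer for a second view.

```bash
python3 drive.py '[[0,0,0.03,0,0,0],[0,0,0.03,0,0,0],[0,0,0.03,0,0,0],[0,0,0,0,0,0],[0,0,0,0,0,0]]' && python3 - <<'E'
from h import *
c=cam("wrist","w3")
E
```

```text
time: 5.85
tool_pos: [0.4929, 0.3317, 0.3184]
tool_rot: [3.14, 0.299, 2.129]
contact_force: [0.1, 0.2, 0.5]
opening: 0.0919
grip_force: 0.0
```

View pics/w3.png

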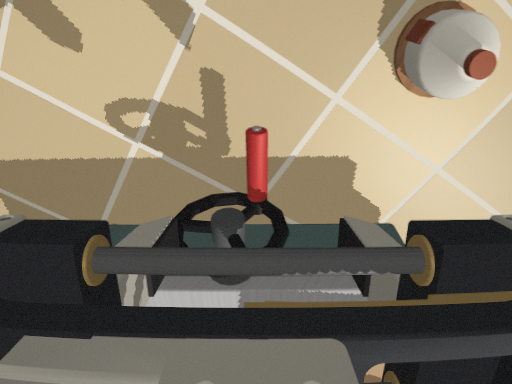

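Second view: handle end at (256.5,131), root at (258,198), wheel rim u from 173 to 289, hub front ≈(229,216).

```bash
python3 - <<'E'
from h import *
a=load("w2");b=load("w3");t=load("t1");s=load("s1")
E1=tri([(a,(258,127)),(b,(256.7,131))]);print("end",E1,tri([(a,(258,127)),(b,(256.7,131)),(t,(192.7,190)),(s,(243.8,161))]))
print("root",tri([(a,(259,178)),(b,(258,199))]))
H=tri([(a,(236,191)),(b,(229,216)),(t,(214.5,182.5)),(s,(255.8,164.2))]);print("hub",H, tri([(a,(236,191)),(b,(229,216))]))
def cut(E,H,yaw=-1.005):
    d=w2c(E,[H[0],H[1],yaw]);return d,E[2]-H[2]
print(cut(E1[0],H[0]))
o=monitor.observe();Rt=R.from_euler("xyz",o["tool_rot"]).as_matrix();print(Rt)
print("grasp pt",o["tool_pos"]+.159*Rt[:,2], "end in tool",Rt.T@(E1[0]-o["tool_pos"]))
E
```

```text
end (array([ 0.52658644,  0.27367119, -0.03927531]), np.float64(0.19451200157079832)) (array([0.50749032, 0.30481318, 0.05318471]), np.float64(1.7634649552031778))
root (array([0.54393698, 0.24845646, 0.05080133]), np.float64(0.210232018935988))
hub (array([0.52286702, 0.23550296, 0.07842939]), np.float64(3.8876597858689443)) (array([0.52870163, 0.22083128, 0.0565326 ]), np.float64(0.4176127209848877))
(array([-0.03022622,  0.02360133]), np.float64(-0.11770470408899367))
[[-0.50648802  0.84723531  0.16019428]
 [ 0.81036104  0.53119807 -0.24727231]
 [-0.29459273  0.00457474 -0.95561195]]
grasp pt [0.51843084 0.29289241 0.16767759] end in tool [ 0.04125998 -0.00424731  0.36282603]
```

Motion along the viewing axis gives poor depth, so I'll fit the handwheel model (sizes known) to all four views.

```bash
cat > fit.py <<'E'
from h import *
a=load("w2");b=load("w3");t=load("t1");s=load("s1")
def pt(q,x,r,dphi=0): 
    ph=q[4]+dphi;return c2w([x,-r*np.cos(ph),q[2]+r*np.sin(ph)],[q[0],q[1],q[3]])
def res(q):
    e=pt(q,-.073,.04);h=pt(q,0,0);ro=pt(q,-.009,.04)
    z=[proj(a,e)-(258,126),proj(b,e)-(256.7,130.5),proj(t,e)-(192.7,190),proj(s,e)-(243.8,161),
     proj(t,h)-(214.5,182.5),proj(s,h)-(255.8,164.2),proj(a,ro)-(259,178),proj(b,ro)-(258,199)]
    yl,yr=c2w([0,.05,q[2]],q[[0,1,3]]),c2w([0,-.05,q[2]],q[[0,1,3]])
    z+=[[proj(a,yl)[0]-281],[proj(a,yr)[0]-192],[proj(b,yl)[0]-289],[proj(b,yr)[0]-173],[(q[3]+1.005)/.01],[(q[2]-.088)/.002]]
    return np.concatenate(z)
r=least_squares(res,[.527,.232,.087,-1.005,-2.2]);q=r.x
if __name__=="__main__":
    print(q,np.degrees(q[4]));print(np.round(r.fun,1))
    print("handle z",pt(q,-.053,.04))
    o=monitor.observe();Rt=R.from_euler("xyz",o["tool_rot"]).as_matrix()
    print("to grasp, tool axes",Rt.T@(pt(q,-.053,.04)-o["tool_pos"])-[0,0,.159])
E
python3 fit.py
```

```text
[ 0.52683691  0.2308686   0.08656065 -1.00066663 -2.20664265] -126.43131093827303
[ 0.3  0.4  0.4  1.6 -0.6  0.7 -0.9  0.2  0.4 -0.  -0.2  0.3 -0.3 -0.9
 -0.1 -0.8  1.2  1.5  0.5 -2.4  0.4 -0.7]
handle z [0.51822777 0.28830684 0.05437787]
to grasp, tool axes [ 0.02976416 -0.00312621  0.10937192]
```

```bash
python3 drive.py '[[0.03,-0.003,0,0,0,0],[0,0,0.0273,0,0,0],[0,0,0.0273,0,0,0],[0,0,0.0273,0,0,0],[0,0,0.0273,0,0,0],[0,0,0,0,0,0],[0,0,0,0,0,0]]' && python3 - <<'E'
from h import *
import fit
o=monitor.observe();Rt=R.from_euler("xyz",o["tool_rot"]).as_matrix()
print(Rt.T@(fit.pt(fit.q,-.053,.04)-o["tool_pos"])-[0,0,.159])
c=cam("wrist","w4")
E
```

```text
time: 6.48
tool_pos: [0.4922, 0.3277, 0.2051]
tool_rot: [3.14, 0.3, 2.131]
contact_force: [0.3, -0.1, -0.4]
opening: 0.0919
grip_force: 0.0
[-0.00057365  0.00078538 -0.00102857]
```

View pics/w4.png

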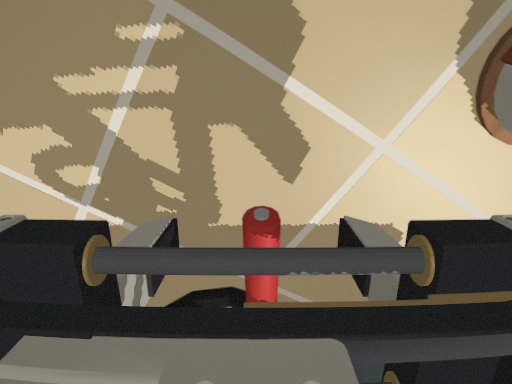

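The bar (u ≈ 262) is centred between the pads, so I close.

```bash
python3 drive.py '[[0,0,0,0,0,0],[0,0,0,0,0,0],[0,0,0,0,0,0],[0,0,0,0,0,0],[0,0,0,0,0,0],[0,0,0,0,0,0],[0,0,0,0,0,0],[0,0,0,0,0,0]]' 0.0 35; python3 - <<'E'
from h import *
import fit
o=monitor.observe();Rt=R.from_euler("xyz",o["tool_rot"]).as_matrix();q=fit.q
g=o["tool_pos"]+.159*Rt[:,2];d=w2c(g,q[[0,1,3]]);print(d,g[2]-q[2],np.degrees(np.arctan2(g[2]-q[2],-d[1])))
C=R.from_euler("z",q[3]).as_matrix();print(Rt.T@C)
N=24
for k in range(N):
    f=lambda a:np.array([0,-.04*np.cos(a),.04*np.sin(a)])
    a0=np.radians(-126)+2*np.pi*k/N
    print(k,np.round(Rt.T@C@(f(a0+2*np.pi/N)-f(a0)),4))
E
```

```text
time: 7.2
tool_pos: [0.4914, 0.327, 0.2033]
tool_rot: [-3.141, 0.3, 2.132]
contact_force: [-0.3, 0.0, -0.2]
opening: 0.0428
grip_force: 0.0
[-0.05308905  0.02167679] -0.035181664689112976 -121.63884081396924
[[-9.55315810e-01  8.67110133e-03 -2.95459836e-01]
 [ 9.10781081e-03  9.99958518e-01 -1.01854885e-04]
 [ 2.95446696e-01 -2.78829587e-03 -9.55355156e-01]]
0 [ 0.0014 -0.0092  0.0048]
1 [ 0.0006 -0.0102  0.0024]
2 [-0.0002 -0.0104 -0.0002]
3 [-0.001  -0.01   -0.0028]
4 [-0.0017 -0.0089 -0.0052]
5 [-0.0023 -0.0072 -0.0072]
6 [-0.0028 -0.005  -0.0088]
7 [-0.003  -0.0024 -0.0097]
8 [-0.0031  0.0003 -0.01  ]
9 [-0.0029  0.003  -0.0096]
10 [-0.0026  0.0055 -0.0085]
11 [-0.0021  0.0076 -0.0069]
12 [-0.0014  0.0092 -0.0048]
13 [-0.0006  0.0102 -0.0024]
14 [0.0002 0.0104 0.0002]
15 [0.001  0.01   0.0028]
16 [0.0017 0.0089 0.0052]
17 [0.0023 0.0072 0.0072]
18 [0.0028 0.005  0.0088]
19 [0.003  0.0024 0.0097]
20 [ 0.0031 -0.0003  0.01  ]
21 [ 0.0029 -0.003   0.0096]
22 [ 0.0026 -0.0055  0.0085]
23 [ 0.0021 -0.0076  0.0069]
```

```bash
python3 drive.py '[[0,0,0,0,0,0],[0,0,0,0,0,0],[0,0,0,0,0,0],[0,0,0,0,0,0],[0,0,0,0,0,0],[0,0,0,0,0,0],[0,0,0,0,0,0],[0,0,0,0,0,0]]' 0.0 35; cat > st.py <<'E'
from h import *
import fit
o=monitor.observe();Rt=R.from_euler("xyz",o["tool_rot"]).as_matrix();q=fit.q
g=o["tool_pos"]+.159*Rt[:,2];d=w2c(g,q[[0,1,3]]);print("y,z from hub",d,g[2]-q[2],"r",np.hypot(d[1],g[2]-q[2]),"phi",np.degrees(np.arctan2(g[2]-q[2],-d[1])),"F cutter",R.from_euler("z",-q[3]).apply(o["contact_force"]))
E
python3 st.py
```

```text
time: 7.87
tool_pos: [0.4921, 0.3274, 0.2035]
tool_rot: [3.139, 0.3, 2.132]
contact_force: [5.1, 3.1, -2.7]
opening: 0.017
grip_force: 35.0
y,z from hub [-0.05307789  0.02286988] -0.034922011251228055 r 0.041744202452848995 phi -123.22016716137749 F cutter [ 0.14795195  5.96299967 -2.7201581 ]
```

Gripped (17 mm, 35 N). I'll crank a first third of a turn and check.

```bash
python3 drive.py '[[0.0014,-0.0092,0.0048,0,0,0],[0.0006,-0.0102,0.0024,0,0,0],[-0.0002,-0.0104,-0.0002,0,0,0],[-0.001,-0.01,-0.0028,0,0,0],[-0.0017,-0.0089,-0.0052,0,0,0],[-0.0023,-0.0072,-0.0072,0,0,0],[-0.0028,-0.005,-0.0088,0,0,0],[-0.003,-0.0024,-0.0097,0,0,0]]'; python3 st.py; python3 drive.py '[[-0.0031,0.0003,-0.01,0,0,0],[-0.0029,0.003,-0.0096,0,0,0],[-0.0026,0.0055,-0.0085,0,0,0],[-0.0021,0.0076,-0.0069,0,0,0]]'; python3 st.py
```

```text
time: 8.53
tool_pos: [0.439, 0.2935, 0.2324]
tool_rot: [3.136, 0.299, 2.132]
contact_force: [9.0, 6.4, -5.2]
opening: 0.017
grip_force: 35.0
y,z from hub [-0.05328888 -0.03967817] -0.006042963717343711 r 0.040135703975249584 phi -8.659571555384794 F cutter [-0.58935024 11.01824366 -5.20468797]
time: 8.87
tool_pos: [0.452, 0.3018, 0.2677]
tool_rot: [-3.141, 0.299, 2.132]
contact_force: [4.0, 1.1, -13.9]
opening: 0.0172
grip_force: 35.0
y,z from hub [-0.05325949 -0.02525338] 0.029228842499208693 r 0.03862717220159758 phi 49.173366066128835 F cutter [  1.2351529    4.00670426 -13.89202021]
```

```bash
python3 drive.py '[[-0.0014,0.0092,-0.0048,0,0,0],[-0.0006,0.0102,-0.0024,0,0,0],[0.0002,0.0104,0.0002,0,0,0],[0.001,0.01,0.0028,0,0,0],[0.0017,0.0089,0.0052,0,0,0],[0.0023,0.0072,0.0072,0,0,0],[0.0028,0.005,0.0088,0,0,0],[0.003,0.0024,0.0097,0,0,0]]' |grep -E "force"; python3 st.py; python3 drive.py '[[0.0031,-0.0003,0.01,0,0,0],[0.0029,-0.003,0.0096,0,0,0],[0.0026,-0.0055,0.0085,0,0,0],[0.0021,-0.0076,0.0069,0,0,0],[0.0014,-0.0092,0.0048,0,0,0],[0.0006,-0.0102,0.0024,0,0,0],[-0.0002,-0.0104,-0.0002,0,0,0],[-0.001,-0.01,-0.0028,0,0,0]]'|grep -E "force"; python3 st.py
python3 drive.py '[[-0.0017,-0.0089,-0.0052,0,0,0],[-0.0023,-0.0072,-0.0072,0,0,0],[-0.0028,-0.005,-0.0088,0,0,0],[-0.003,-0.0024,-0.0097,0,0,0],[-0.0031,0.0003,-0.01,0,0,0],[-0.0029,0.003,-0.0096,0,0,0],[-0.0026,0.0055,-0.0085,0,0,0],[-0.0021,0.0076,-0.0069,0,0,0]]'|grep force; python3 st.py
python3 drive.py '[[-0.0014,0.0092,-0.0048,0,0,0],[-0.0006,0.0102,-0.0024,0,0,0],[0.0002,0.0104,0.0002,0,0,0],[0.001,0.01,0.0028,0,0,0],[0.0017,0.0089,0.0052,0,0,0],[0.0023,0.0072,0.0072,0,0,0],[0.0028,0.005,0.0088,0,0,0],[0.003,0.0024,0.0097,0,0,0]]' |grep -E "time|force"; python3 st.py
```

```text
contact_force: [1.0, 0.0, 5.1]
grip_force: 35.0
y,z from hub [-0.05295999  0.04007922] 0.00285833434413231 r 0.04018101978498278 phi 175.9207373399692 F cutter [0.49352851 0.81955674 5.05500278]
contact_force: [5.8, 5.8, 6.2]
grip_force: 35.0
y,z from hub [-0.0531796  -0.01644536] -0.038570695438032834 r 0.04193028011129255 phi -66.90808993319948 F cutter [-1.70510136  8.0131123   6.24902902]
contact_force: [3.6, 0.7, -13.2]
grip_force: 35.0
y,z from hub [-0.05324657 -0.02540717] 0.029120846085882376 r 0.03864644562824214 phi 48.89616486478356 F cutter [  1.36932585   3.36866348 -13.16085456]
time: 11.53
contact_force: [1.9, 1.5, 5.9]
grip_force: 35.0
y,z from hub [-0.05299574  0.04007734] 0.00280377867063665 r 0.04017529927325996 phi 175.9981536894602 F cutter [-0.22098483  2.45265439  5.94959722]
```

```bash
python3 drive.py '[[0.0031,-0.0003,0.01,0,0,0],[0.0029,-0.003,0.0096,0,0,0],[0.0026,-0.0055,0.0085,0,0,0],[0.0021,-0.0076,0.0069,0,0,0],[0.0014,-0.0092,0.0048,0,0,0],[0.0006,-0.0102,0.0024,0,0,0],[-0.0002,-0.0104,-0.0002,0,0,0],[-0.001,-0.01,-0.0028,0,0,0]]'|grep -E "force"
python3 drive.py '[[-0.0017,-0.0089,-0.0052,0,0,0],[-0.0023,-0.0072,-0.0072,0,0,0],[-0.0028,-0.005,-0.0088,0,0,0],[-0.003,-0.0024,-0.0097,0,0,0],[-0.0031,0.0003,-0.01,0,0,0],[-0.0029,0.003,-0.0096,0,0,0],[-0.0026,0.0055,-0.0085,0,0,0],[-0.0021,0.0076,-0.0069,0,0,0]]'|grep force
python3 drive.py '[[-0.0014,0.0092,-0.0048,0,0,0],[-0.0006,0.0102,-0.0024,0,0,0],[0.0002,0.0104,0.0002,0,0,0],[0.001,0.01,0.0028,0,0,0],[0.0017,0.0089,0.0052,0,0,0],[0.0023,0.0072,0.0072,0,0,0],[0.0028,0.005,0.0088,0,0,0],[0.003,0.0024,0.0097,0,0,0]]' |grep -E "time|force"; python3 st.py
python3 drive.py '[[0.0031,-0.0003,0.01,0,0,0],[0.0029,-0.003,0.0096,0,0,0],[0.0026,-0.0055,0.0085,0,0,0],[0.0021,-0.0076,0.0069,0,0,0],[0.0014,-0.0092,0.0048,0,0,0],[0.0006,-0.0102,0.0024,0,0,0],[-0.0002,-0.0104,-0.0002,0,0,0],[-0.001,-0.01,-0.0028,0,0,0]]'|grep -E "force"
python3 drive.py '[[-0.0017,-0.0089,-0.0052,0,0,0],[-0.0023,-0.0072,-0.0072,0,0,0],[-0.0028,-0.005,-0.0088,0,0,0],[-0.003,-0.0024,-0.0097,0,0,0],[-0.0031,0.0003,-0.01,0,0,0],[-0.0029,0.003,-0.0096,0,0,0],[-0.0026,0.0055,-0.0085,0,0,0],[-0.0021,0.0076,-0.0069,0,0,0]]'|grep force
python3 drive.py '[[-0.0014,0.0092,-0.0048,0,0,0],[-0.0006,0.0102,-0.0024,0,0,0],[0.0002,0.0104,0.0002,0,0,0],[0.001,0.01,0.0028,0,0,0],[0.0017,0.0089,0.0052,0,0,0],[0.0023,0.0072,0.0072,0,0,0],[0.0028,0.005,0.0088,0,0,0],[0.003,0.0024,0.0097,0,0,0]]' |grep -E "time|force"; python3 st.py
python3 drive.py '[[0.0031,-0.0003,0.01,0,0,0],[0.0029,-0.003,0.0096,0,0,0],[0.0026,-0.0055,0.0085,0,0,0],[0.0021,-0.0076,0.0069,0,0,0],[0.0014,-0.0092,0.0048,0,0,0],[0.0006,-0.0102,0.0024,0,0,0],[0,0,0,0,0,0],[0,0,0,0,0,0]]'; python3 st.py
python3 - <<'E'
from h import *
s=cam("scene","s2")["image"][:,:,::-1];t=cam("top","t2")["image"][:,:,::-1]
f=lambda im,x,y:cv2.resize(im[y:y+50,x:x+66],None,fx=6,fy=6,interpolation=cv2.INTER_CUBIC)
cv2.imwrite("pics/chk1.png",np.hstack([f(t,330,130),f(s,315,228)]))
E
```

```text
contact_force: [6.2, 5.3, 5.6]
grip_force: 35.0
contact_force: [3.3, 0.6, -13.9]
grip_force: 35.0
time: 13.53
contact_force: [1.8, 2.2, 5.8]
grip_force: 35.0
y,z from hub [-0.05298919  0.04008776] 0.002803511569779968 r 0.040185669254502614 phi 175.99956981103503 F cutter [-0.82251098  2.72012499  5.80866026]
contact_force: [5.3, 5.9, 6.1]
grip_force: 35.0
contact_force: [4.0, 0.6, -13.7]
grip_force: 35.0
time: 15.53
contact_force: [2.0, 1.6, 5.1]
grip_force: 35.0
y,z from hub [-0.05298097  0.04009175] 0.0027677712668041504 r 0.04018717550731126 phi 176.0507986269803 F cutter [-0.30826282  2.55356595  5.1156463 ]
time: 16.2
tool_pos: [0.4741, 0.316, 0.1962]
tool_rot: [-3.139, 0.3, 2.132]
contact_force: [-3.9, -0.2, 7.3]
opening: 0.0172
grip_force: 35.0
y,z from hub [-0.05312909  0.00072155] -0.04222819811717653 r 0.04223436220851355 phi -90.97891385437303 F cutter [-1.98201274 -3.41921076  7.30363439]
```

View pics/chk1.png

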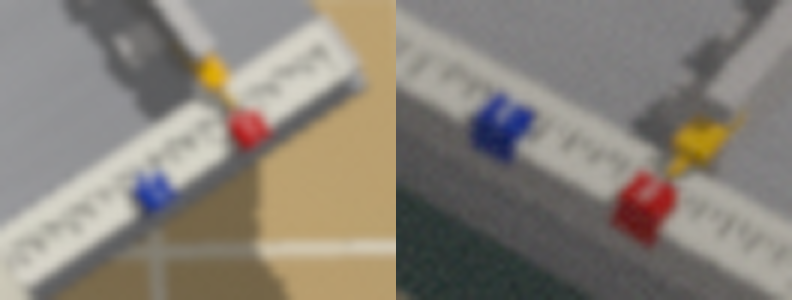

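Top and scene views show the pointer now at the red rider. I'll let go, back off, and check from directly above with the wrist camera.

```bash
python3 drive.py '[[0,0,0,0,0,0],[0,0,0,0,0,0],[0,0,0,0,0,0],[0,0,0,0,0,0],[0,0,0,0,0,0]]' 0.06 && python3 drive.py '[[0,0,-0.02,0,0,0],[0,0,-0.03,0,0,0],[0,0,-0.03,0,0,0],[0,0,-0.04,0,0,0],[0,0,-0.04,0,0,0],[0,0,-0.04,0,0,0],[0,0,-0.035,0,0.1,0],[0,0,-0.035,0,0.1,0]]' && python3 drive.py '[[0,0,-0.035,0,0.1,0],[0,0,-0.02,0,0,0],[0,0,0,0,0,0]]'; python3 - <<'E'
from h import *
o=monitor.observe();Rt=R.from_euler("xyz",o["tool_rot"]).as_matrix();print(Rt.T@(np.array([.639,-.289,.50])-o["tool_pos"]))
E
```

```text
time: 16.72
tool_pos: [0.4751, 0.3164, 0.1956]
tool_rot: [-3.141, 0.3, 2.132]
contact_force: [0.1, 0.2, 0.8]
opening: 0.0458
grip_force: 0.0
time: 17.38
tool_pos: [0.4332, 0.3823, 0.4565]
tool_rot: [3.141, 0.095, 2.135]
contact_force: [1.0, 0.8, -0.2]
opening: 0.0601
grip_force: 0.0
time: 17.63
tool_pos: [0.4326, 0.3839, 0.515]
tool_rot: [3.132, -0.001, 2.131]
contact_force: [-0.1, -0.1, -0.1]
opening: 0.0601
grip_force: 0.0
[-0.67964048 -0.18304494  0.01275287]
```

```bash
python3 drive.py '[[-0.0378,-0.0102,0,0,0,0],[-0.0378,-0.0102,0,0,0,0],[-0.0378,-0.0102,0,0,0,0],[-0.0378,-0.0102,0,0,0,0],[-0.0378,-0.0102,0,0,0,0],[-0.0378,-0.0102,0,0,0,0],[-0.0378,-0.0102,0,0,0,0],[-0.0378,-0.0102,0,0,0,0]]' && python3 drive.py '[[-0.0378,-0.0102,0,0,0,0],[-0.0378,-0.0102,0,0,0,0],[-0.0378,-0.0102,0,0,0,0],[-0.0378,-0.0102,0,0,0,0],[-0.0378,-0.0102,0,0,0,0],[-0.0378,-0.0102,0,0,0,0],[-0.0378,-0.0102,0,0,0,0],[-0.0378,-0.0102,0,0,0,0]]' && python3 drive.py '[[-0.0378,-0.0102,0,0,0,0],[-0.0378,-0.0102,0,0,0,0],[0,0,0.033,0,0,0],[0,0,0.033,0,0,0],[0,0,0.033,0,0,0],[0,0,0.033,0,0,0],[0,0,0,0,0,0],[0,0,0,0,0,0]]' && python3 - <<'E'
from h import *
c=cam("wrist","w5");im=c["image"][:,:,::-1]
u,v=proj(c,[.608,-.2268,.138]);print(u,v)
x,y=int(u)-60,max(int(v)-45,0);print(x,y,w2c(c["pose"][:2,3],[.5268,.2309,-1.003]),c["pose"][2,3])
cv2.imwrite("pics/w5c.png",cv2.resize(im[y:y+90,x:x+120],None,fx=6,fy=6,interpolation=cv2.INTER_CUBIC))
E
```

```text
time: 18.3
tool_pos: [0.5245, 0.0828, 0.5085]
tool_rot: [-3.14, -0.0, 2.132]
contact_force: [0.3, -0.4, -0.1]
opening: 0.0603
grip_force: 0.0
time: 18.97
tool_pos: [0.6164, -0.2168, 0.5082]
tool_rot: [-3.14, -0.001, 2.132]
contact_force: [1.1, 0.3, -0.2]
opening: 0.0599
grip_force: 0.0
time: 19.63
tool_pos: [0.639, -0.2896, 0.3751]
tool_rot: [-3.139, -0.005, 2.132]
contact_force: [-0.4, 0.6, 1.9]
opening: 0.0598
grip_force: 0.0
271.117369935172 107.39280223501575
211 62 [ 0.42866442 -0.18622406] 0.3565268052757532
```

View pics/w5c.png

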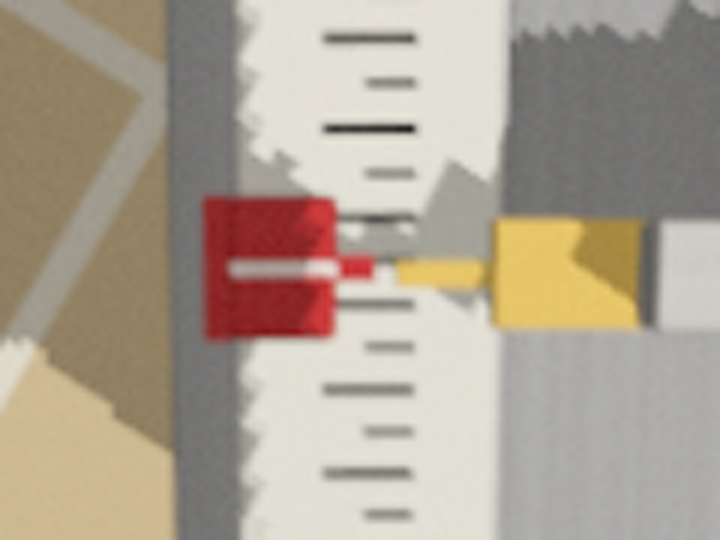

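The overhead crop shows the red tongue/white line at v≈268 and the yellow finger at v≈273, at 8.6 px/mm, so the pointer is about 0.5 mm past red. I'll measure it precisely.

```bash
python3 - <<'E'
from h import *
c=load("w5");im=c["image"].astype(float)
hsv=cv2.cvtColor(c["image"],cv2.COLOR_RGB2HSV).astype(int)
# per-column weighted centroid; red tongue cols and yellow finger cols, saturation weighted
for u in list(range(268,293)):
    col=hsv[62+36:62+54,u];w=np.clip(col[:,1]-70,0,None)*1.0
    v=np.arange(98,116)
    print(u,round((w@v)/w.sum(),2) if w.sum()>0 else None,int(w.sum()),int(np.median(col[w>0,0])) if (w>0).any() else None)
A=onz(c,(270.5,107),.137)
for z in(.135,.139):
  d=[w2c(onz(c,(u,v),z),[.5268,.2309,-1.003])[0] for u,v in((271,106.3),(283,107.1))];print(z,d,np.diff(d))
# tick tilt: long tick y centroids at two columns
for v0 in(80,124,138):
  print([round(float(((w:=255-im[v0:v0+8,u].mean(1).clip(0,235)-15).clip(10,None)-10)@np.arange(v0,v0+8)/(w.clip(10,None)-10).sum()),2) for u in(268,270,276,278)])
E
```

```text
268 106.04 359 0
269 106.01 358 0
270 106.02 366 3
271 106.06 358 0
272 106.07 331 1
273 105.06 33 4
274 None 0 None
275 None 0 None
276 None 0 None
277 106.28 142 21
278 106.82 273 22
279 106.83 270 22
280 106.95 257 22
281 106.99 249 22
282 106.96 254 22
283 107.06 268 22
284 107.17 282 22
285 107.19 273 22
286 107.17 279 22
287 107.2 276 22
288 107.17 280 22
289 107.17 282 22
290 107.17 281 22
291 107.24 282 22
292 107.43 336 21
0.135 [np.float64(0.4287971848003451), np.float64(0.4293961054950441)] [0.00059892]
0.139 [np.float64(0.4287947874853242), np.float64(0.42938289376514527)] [0.00058811]
[83.07, 83.11, 83.08, 83.1]
[126.77, 126.82, 126.78, 126.78]
[140.75, 140.74, 140.7, 140.77]
```

The pointer is 0.6 mm past the mark. There's ample time, so I'll go back and turn about 27° clockwise.

```bash
python3 drive.py '[[0,0,-0.033,0,0,0],[0,0,-0.033,0,0,0],[0,0,-0.033,0,0,0],[0,0,-0.033,0,0,0],[0.0378,0.0102,0,0,0,0],[0.0378,0.0102,0,0,0,0],[0.0378,0.0102,0,0,0,0],[0.0378,0.0102,0,0,0,0]]' >/dev/null && python3 drive.py '[[0.0378,0.0102,0,0,0,0],[0.0378,0.0102,0,0,0,0],[0.0378,0.0102,0,0,0,0],[0.0378,0.0102,0,0,0,0],[0.0378,0.0102,0,0,0,0],[0.0378,0.0102,0,0,0,0],[0.0378,0.0102,0,0,0,0],[0.0378,0.0102,0,0,0,0]]' >/dev/null && python3 drive.py '[[0.0378,0.0102,0,0,0,0],[0.0378,0.0102,0,0,0,0],[0.0378,0.0102,0,0,0,0],[0.0378,0.0102,0,0,0,0],[0.0378,0.0102,0,0,0,0],[0.0378,0.0102,0,0,0,0],[0,0,0.02,0,-0.1,0],[0,0,0.035,0,-0.1,0]]' && python3 drive.py '[[0,0,0.035,0,-0.1,0],[0,0,0,0,0,0],[0,0,0,0,0,0]]' && python3 - <<'E'
from h import *
o=monitor.observe();Rt=R.from_euler("xyz",o["tool_rot"]).as_matrix();print(Rt.T@(np.array([.4751,.3164,.1956])-o["tool_pos"]))
E
```

```text
time: 21.68
tool_pos: [0.4337, 0.3836, 0.4614]
tool_rot: [3.126, 0.203, 2.133]
contact_force: [0.7, -0.9, -1.0]
opening: 0.0602
grip_force: 0.0
time: 21.93
tool_pos: [0.438, 0.3759, 0.4219]
tool_rot: [3.141, 0.297, 2.132]
contact_force: [0.4, -0.6, 0.9]
opening: 0.0602
grip_force: 0.0
[-0.00072491 -0.00034543  0.23689597]
```

```bash
python3 drive.py '[[0,0,0.035,0,0,0],[0,0,0.035,0,0,0],[0,0,0.035,0,0,0],[0,0,0.035,0,0,0],[0,0,0.035,0,0,0],[0,0,0.035,0,0,0],[0,0,0.026,0,0,0],[0,0,0,0,0,0]]' && python3 st.py && python3 drive.py '[[0,0,0,0,0,0],[0,0,0,0,0,0],[0,0,0,0,0,0],[0,0,0,0,0,0],[0,0,0,0,0,0],[0,0,0,0,0,0],[0,0,0,0,0,0],[0,0,0,0,0,0]]' 0 35 && python3 drive.py '[[0,0,0,0,0,0],[0,0,0,0,0,0],[0,0,0,0,0,0]]' && python3 st.py
```

```text
time: 22.6
tool_pos: [0.4769, 0.3152, 0.1938]
tool_rot: [-3.14, 0.298, 2.128]
contact_force: [-0.6, -0.2, 0.2]
opening: 0.0601
grip_force: 0.0
y,z from hub [-0.05115661  0.00260021] -0.04468925631961933 r 0.044764838273820565 phi -93.32996219955683 F cutter [-0.13105334 -0.66071881  0.16343416]
time: 23.27
tool_pos: [0.4749, 0.3163, 0.1951]
tool_rot: [-3.141, 0.3, 2.132]
contact_force: [-3.9, 0.1, 4.2]
opening: 0.0172
grip_force: 35.0
time: 23.52
tool_pos: [0.475, 0.3163, 0.195]
tool_rot: [-3.141, 0.3, 2.132]
contact_force: [-4.5, 0.5, 5.4]
opening: 0.017
grip_force: 35.0
y,z from hub [-0.05299611  0.00193554] -0.04344713088408851 r 0.04349022286230797 phi -92.55079698976887 F cutter [-2.86430215 -3.55507586  5.4386553 ]
```

```bash
python3 drive.py '[[-0.0002,0.0057,-0.0007,0,0,0],[-0.0005,0.0058,-0.0015,0,0,0],[-0.0006,0.0052,-0.0021,0,0,0],[0,0,0,0,0,0],[0,0,0,0,0,0],[0,0,0,0,0,0]]' && python3 st.py
```

```text
time: 24.02
tool_pos: [0.4894, 0.3254, 0.1996]
tool_rot: [3.141, 0.3, 2.132]
contact_force: [-3.8, 0.4, 4.5]
opening: 0.0171
grip_force: 35.0
y,z from hub [-0.05288487  0.0191019 ] -0.03886206272126637 r 0.0433029156497964 phi -116.17553719171725 F cutter [-2.41255009 -3.00249694  4.51369411]
```

Now release, retreat, and check again from above.

```bash
python3 drive.py '[[0,0,0,0,0,0],[0,0,0,0,0,0],[0,0,0,0,0,0],[0,0,0,0,0,0],[0,0,0,0,0,0]]' 0.06 && python3 drive.py '[[0,0,-0.02,0,0,0],[0,0,-0.03,0,0,0],[0,0,-0.03,0,0,0],[0,0,-0.04,0,0,0],[0,0,-0.04,0,0,0],[0,0,-0.04,0,0,0],[0,0,-0.035,0,0.1,0],[0,0,-0.035,0,0.1,0]]' && python3 drive.py '[[0,0,-0.035,0,0.1,0],[0,0,-0.02,0,0,0],[0,0,0,0,0,0]]'; python3 - <<'E'
from h import *
o=monitor.observe();Rt=R.from_euler("xyz",o["tool_rot"]).as_matrix();print(Rt.T@(np.array([.639,-.289,.50])-o["tool_pos"])/18)
E
```

```text
time: 24.43
tool_pos: [0.4896, 0.3251, 0.1992]
tool_rot: [3.141, 0.3, 2.132]
contact_force: [-0.5, -1.0, 0.2]
opening: 0.0458
grip_force: 0.0
time: 25.1
tool_pos: [0.4476, 0.391, 0.4602]
tool_rot: [3.141, 0.095, 2.135]
contact_force: [0.7, 0.1, -0.2]
opening: 0.0599
grip_force: 0.0
time: 25.35
tool_pos: [0.4469, 0.3924, 0.5188]
tool_rot: [3.131, -0.001, 2.131]
contact_force: [0.5, 0.1, 0.4]
opening: 0.0601
grip_force: 0.0
[-0.03774013 -0.01109591  0.00090489]
```

```bash
python3 drive.py '[[-0.0378,-0.0111,0,0,0,0],[-0.0378,-0.0111,0,0,0,0],[-0.0378,-0.0111,0,0,0,0],[-0.0378,-0.0111,0,0,0,0],[-0.0378,-0.0111,0,0,0,0],[-0.0378,-0.0111,0,0,0,0],[-0.0378,-0.0111,0,0,0,0],[-0.0378,-0.0111,0,0,0,0]]' >/dev/null && python3 drive.py '[[-0.0378,-0.0111,0,0,0,0],[-0.0378,-0.0111,0,0,0,0],[-0.0378,-0.0111,0,0,0,0],[-0.0378,-0.0111,0,0,0,0],[-0.0378,-0.0111,0,0,0,0],[-0.0378,-0.0111,0,0,0,0],[-0.0378,-0.0111,0,0,0,0],[-0.0378,-0.0111,0,0,0,0]]' >/dev/null&& python3 drive.py '[[-0.0378,-0.0111,0,0,0,0],[-0.0378,-0.0111,0,0,0,0],[0,0,0.033,0,0,0],[0,0,0.033,0,0,0],[0,0,0.033,0,0,0],[0,0,0.033,0,0,0],[0,0,0,0,0,0],[0,0,0,0,0,0]]' && python3 - <<'E'
from h import *
c=cam("wrist","w6");im=c["image"][:,:,::-1]
u,v=proj(c,[.608,-.2268,.138]);print(u,v)
x,y=int(u)-60,max(int(v)-45,0);print(x,y)
cv2.imwrite("pics/w6c.png",cv2.resize(im[y:y+90,x:x+120],None,fx=6,fy=6,interpolation=cv2.INTER_CUBIC))
hsv=cv2.cvtColor(c["image"],cv2.COLOR_RGB2HSV).astype(int);v0=int(v)-9
for k in range(int(u)-5,int(u)+22,2):
    w=np.clip(hsv[v0:v0+18,k,1]-70,0,None)*1.;print(k,round(w@np.arange(v0,v0+18)/max(w.sum(),1),2),int(w.sum()))
E
```

```text
time: 27.35
tool_pos: [0.6396, -0.2896, 0.3787]
tool_rot: [-3.139, -0.005, 2.132]
contact_force: [0.4, -1.1, 1.0]
opening: 0.0595
grip_force: 0.0
270.22866771385964 106.80187540642854
210 61
265 105.2 1332
267 105.47 328
269 105.66 309
271 105.73 275
273 0.0 0
275 0.0 0
277 105.72 218
279 105.56 239
281 105.54 245
283 105.49 231
285 105.53 240
287 105.71 272
289 105.73 266
291 105.95 376
```

View pics/w6c.png

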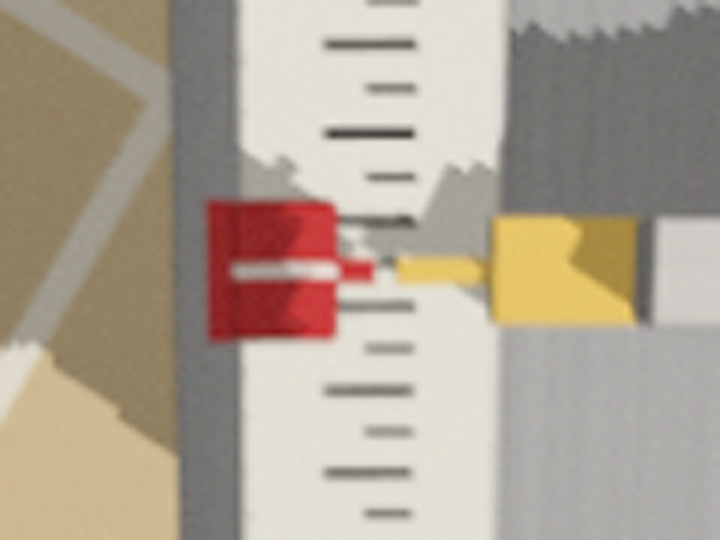

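The red line and the yellow finger now both sit at v≈270 in the crop, within about 0.1 mm. The robot is clear of everything, so I'm handing in.

```bash
python3 -c "
from cell import robot, camrig, monitor
print(robot.hand_in())"
```

```text
the job is handed in; nothing more can be done
None
```

I cranked the back gauge to the red rider, where the last overhead view shows the pointer within about 0.1 mm, then let go of the handle and handed the job in at about 27 s with the robot clear of the cutter.

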